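# Tighten the carton stop's nut with a ratchet wrench

## Robot

A 7-joint arm with a two-finger parallel gripper is mounted at the origin on the work surface. World frame = base frame: x ahead of the robot, y to its left, z up, the work surface at z = 0. Lengths are in m, angles in rad, forces in N, time in s.
With the tool pointing down it reaches from about 0.4 to 0.85 m from the base axis. Payload 10.4 kg.
Tool frame: the origin (TCP) lies between the finger pads; the fingertips stand 22 mm ahead of it and the grasp point (between the pads) lies 3 mm ahead of it (r.nose_length is the distance from the TCP to the fingertips, in m); z points along the fingers, y is the line along which they close (so a half turn about z gives the same grasp; the last joint's range is limited). The gripper opens to 87 mm and grips with 3 to 60 N. Pads are 19 mm wide; open, the fingers measure 117 mm over their backs; the gripper's body (75 mm by 190 mm) begins 51 mm behind the grasp point.
Start: joints at [1.087, 0.332, -0.065, 1.46, 0.022, 1.35, -0.088], TCP at [0.278, -0.56, 0.245] pointing down, gripper open.
Joint ranges: [-2.6, 2.6], [-0.5, 2.12], [-1.47, 1.34], [0.16, 2.42], [-1.27, 4.41], [0.06, 2.06], [-2.6, 2.6]. Speed limits (rad/s): [2.22, 2.22, 2.79, 2.79, 3.14, 3.14, 3.14].

## Interface

Orientations are given as a unit quaternion [x, y, z, w].
In Python, from bench import readout, cams, r gives the robot as it stands. The module is installed in compiled form; this text tells all that it offers.
- The arm moves only by the tool step_arm, never from a script. Its argument "deltas" is a list that holds one entry, the list of rows, each a list of 7 numbers: the turn, a rotation vector about the tool's x, y, z in rad, then the shift along the tool's x, y, z in m, then the opening in per cent of the stroke, from 0 (shut) to 100 (fully open). A call has 1 to 20 rows; each row is the pose to reach, as a shift and turn from the pose commanded when the call began, along the tool's axes at that moment; what a row does not reach only later rows make up. A row lasts 1/8 s, in which the tool goes at most 62.5 mm and 10.7 degrees, less where a joint would pass 70% of its speed; a pose out of reach is approached as far as the arm can. A call with a gripper value outside its range is refused whole. The fingers move at their own pace and stop on an object; "squeeze" is the grip in N (left out, the last holds). Time passes only in rows, so rows that repeat a pose let the fingers close. It gives the time, the measured TCP pose, the force, the opening and the grip force at its end, in the units of the state.
- readout.read_state(): the state, without advancing time (a new reading comes with each control period).
- cams.camera(name): name is "scene" or "top" or "wrist"; returns a dict with "img" (384x512x3 uint8, red, green, blue), "fx", "fy", "cx", "cy" (pixels), "origin" and "rotation" of the camera in the world; the wrist camera has in their place "T_tool_cam" (4x4, takes a point from camera to tool coordinates, whose origin is the TCP and whose axes are the flange's). Camera axes: x right, y up, looking along -z (the intrinsics and any distortion apply to the point x, -y, -z); pixel columns grow to the right and rows downward; lengths in m; the calibration is good to about 2 mm. The wrist camera is an equidistant fisheye: a pixel r from the principal point sees the ray r / f radians off the axis. A picture is of the moment at which its call begins: read the wrist's pose just before it. There is no depth.
- r.close_job(): hands the job in; it is judged then, once.
The state is a dict: "time": time; "joint_positions": joint angles; "joint_vel": joint speeds; "joint_torque": joint torques, N m; "ee_pos": TCP position; "eef_rot": TCP orientation; "ft_force": force on the tool from outside, world axes, zero at the start; "torque": the same for the moment, N m; "width": finger opening in m; "grip_force": force on a finger pad.
Only numpy, scipy, OpenCV 4.12 (cv2) and the standard library are available. Lean on these libraries where they do the work, as an engineer would, in place of code of your own. Each camera call takes 0.05 s, during which the arm holds its last target. There are 200 camera calls.

## Task

The clamping nut of the carton stop on the packing bench is loose. Take the ratchet wrench from its mat, work its ring right down over the nut and swing the wrench back and forth, letting it slip on each return, until the nut comes up firm; do not force it beyond that. Then lift the wrench off, lay it flat back on the mat and let go, without shoving the boxes and the tape roll about.

Things in the scene. Friction and masses are not known exactly. Their poses are not given: they have to be found in the camera images.
- wrench: Ratchet ring wrench, about 0.33 kg, lying flat on the mat, right side up. Origin: axis of the round head, at the underside; z up, the handle points to -x. Head 64 mm across, 22 mm high; steel neck 16 mm wide; then a flat-sided rubber grip 22 mm wide and 22 mm high, level with the head, from x = -63 to -178 mm. Balance point at x = -47 mm.
- wrench_head (a point): Top centre of the wrench's head. A ratchet ring turns in it, with a through opening 27.4 mm square; at the start the square stands 0 to 0.25 rad clockwise (seen from above) of being in line with the handle, and it turns with the head while it touches nothing. Swung clockwise, pawls catch the ring within 0.42 rad and drive it; anticlockwise it slips with about 0.15 N m.
- wrench_grip (a point): A good place to hold the wrench: middle of the section of the grip, 85 mm from the head's axis, 11 mm above the wrench's underside.
- mat: Brown cork mat, fixed, 270 x 130 mm, 4 mm thick, where the wrench lies and is laid back. Origin at the bench surface below the place of the wrench's head: the mat spans x -210 to +60 mm, y -65 to +65 mm of it. The wrench's handle lies along the mat's -x.
- stop: Carton stop, dark steel, fixed. Origin on the bench below the nut, z up. Foot plate 130 mm square, 12 mm high; washer 64 mm across, top at 36 mm, where the wrench's head rests when fully down. Fence 240 mm long along y, 56 mm high, at x +62 to +70. Two gussets 56 mm high at y +-49 to +-55, x -5 to +62: the handle points to -x and has 0.9 rad of swing either way.
- nut_top (a point): Centre of the top face of the square steel nut, 54 mm above the bench on the stop's vertical axis; its x and y axes are square to the nut's sides. Nut 26 mm across flats, 18 mm high, its top 4 mm bevelled to 20 mm. A 20 mm stud stands 8 mm above it. With the squares in line the wrench's head goes 18 mm down over the nut.
- thread (a joint): How far the nut has been turned, in rad, growing clockwise seen from above (tightening). Starts at 0.15 to 0.7. Turns against a steady friction of about 0.35 N m up to 2.80, where it stops dead: there the torque climbs at once.
- nut (a joint): Elastic twist of the nut in rad, 0.1 per N m of wrench torque: about 0.035 while it turns, 0.06 (0.6 N m) or more when pulled up firm, over 0.14 (1.4 N m) is forced. Springs back when let go.
- carton: Closed cardboard carton 80 x 100 x 60 mm, loose; origin at the centre of its underside. To be left alone.
- parts_box: Small white box 60 x 45 x 40 mm, loose; origin at the centre of its underside. To be left alone.
- tape: Roll of amber packing tape lying flat, 76 mm across, 48 mm high, loose; origin at the centre of its underside. To be left alone.
There are look-alikes about, which are no part of the job. What is shaped like the wrench but red or white is not meant.

How it is judged:
By the outcome, as a careful person would: the job done as asked, in the order asked, and still so for the second after the job is handed in, with the robot touching nothing.
It also fails if it takes over 72 s, if anything falls off the work surface, if the arm or the gripper's body presses on something with over 40 N, if the wrist force passes 120 N, or if a joint passes its speed limit or range.

## Working session

There is one attempt and no reset: what is moved stays moved. The work goes in short steps, Python scripts to look and compute and a tool call to move; the robot and the scene stay as the last step left them, time stands still between calls to the robot, and variables do not carry over. Pictures are saved under pics/ and viewed, at most 10 in all, crops included, and the job is handed in when it is done.

Besides the shell and the picture viewer there is one more tool, called after "Emit:" as a command line: name --argument value ..., lists and objects as JSON in quotes. step_arm: Moves the arm, as the interface text tells. Its arguments: {"type":"object","properties":{"deltas":{"type":"array"},"squeeze":{"type":"number"}},"required":["deltas"]}

```bash
mkdir -p pics; ls
cat > h.py <<'E'
import numpy as np, cv2
from scipy.spatial.transform import Rotation as R
from bench import readout, cams, r
def snap(name, fn=None):
    s=readout.read_state(); c=cams.camera(name)
    if name=='wrist':
        T=np.eye(4); T[:3,:3]=R.from_quat(s['eef_rot']).as_matrix(); T[:3,3]=s['ee_pos']
        M=T@np.array(c['T_tool_cam']); c['origin']=M[:3,3]; c['rotation']=M[:3,:3]
    c['name']=name
    if fn: cv2.imwrite('pics/'+fn, cv2.cvtColor(c['img'],cv2.COLOR_RGB2BGR))
    return c
def ray(c,u,v):
    x=(u-c['cx'])/c['fx']; y=(v-c['cy'])/c['fy']
    if c['name']=='wrist':
        t=np.hypot(x,y); k=np.sin(t)/t if t>1e-9 else 1
        d=np.array([x*k,-y*k,-np.cos(t)])
    else:
        d=np.array([x,-y,-1.])
    return np.array(c['rotation'])@d
def onplane(c,u,v,z):
    d=ray(c,u,v); o=np.array(c['origin']); return o+d*(z-o[2])/d[2]
def proj(c,p):
    q=np.array(c['rotation']).T@(np.array(p)-c['origin']); x,y,z=q[0],-q[1],-q[2]
    if c['name']=='wrist':
        rr=np.hypot(x,y); t=np.arctan2(rr,z); return c['cx']+c['fx']*t*x/rr, c['cy']+c['fy']*t*y/rr
    return c['cx']+c['fx']*x/z, c['cy']+c['fy']*y/z
E
python3 - <<'E'
from h import *
s=readout.read_state(); print({k:np.round(v,3) for k,v in s.items()})
a=snap('top');b=snap('scene')
print({k:v for k,v in a.items() if k!='img'}, b['origin'])
im=np.vstack([a['img'],b['img']])
cv2.imwrite('pics/a.png',cv2.cvtColor(a['img'],cv2.COLOR_RGB2BGR)); cv2.imwrite('pics/b.png',cv2.cvtColor(b['img'],cv2.COLOR_RGB2BGR))
E
```

```text
pics
{'time': np.float64(0.0), 'joint_positions': array([ 1.087,  0.333, -0.065,  1.461,  0.022,  1.35 , -0.089]), 'joint_vel': array([-0.   , -0.001,  0.001, -0.002,  0.001, -0.002, -0.001]), 'joint_torque': array([-0.0000e+00, -6.2326e+01,  2.4000e-02, -3.8989e+01, -6.1000e-02,
        4.0000e-02,  0.0000e+00]), 'ee_pos': array([ 0.278, -0.559,  0.244]), 'eef_rot': array([ 0.974,  0.228, -0.   , -0.001]), 'ft_force': array([-0.075,  0.964, -0.548]), 'torque': array([-0.036,  0.025, -0.034]), 'grip_force': np.float64(0.0), 'width': np.float64(0.087)}
{'fx': 364.51229139306145, 'fy': 364.51229139306145, 'cx': 261.89786722767695, 'cy': 189.67740749719397, 'origin': array([0.39491946, 0.08039003, 1.14310299]), 'rotation': array([-0.0381271 ,  0.03401858,  0.71232801, -0.69998419]), 'name': 'top'} [1.14069963 0.0973388  1.0918994 ]
```

View pics/a.png

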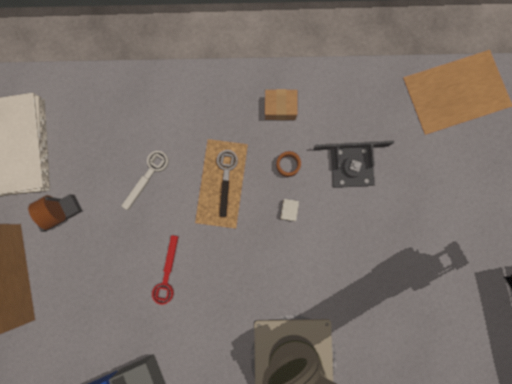

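View pics/b.png

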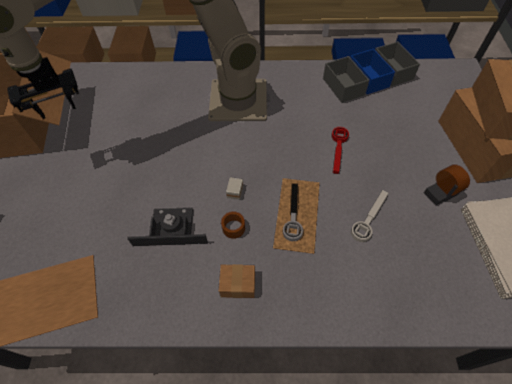

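The top view shows three wrench shapes: white at (157,160), red at (163,293), and steel with a black grip on the cork mat at (227,160). The steel one is the wrench. The stop's nut is at (355,166), the tape at (288,164), the parts box at (290,210) and the carton at (282,103).

```bash
python3 - <<'E'
s=open('h.py').read()
s=s.replace("    c['name']=name\n","    else:\n        q=np.array(c['rotation']); c['rotation']=R.from_quat(q).as_matrix() if q.size==4 else q\n    c['name']=name\n")
open('h.py','w').write(s)
E
python3 - <<'E'
from h import *
a=snap('top'); b=snap('scene')
for n,u,v,z in [('head',227,160,.026),('gripend',223,214,.026),('gripstart',225.5,182,.026),('nut',355,166,.054),('tape',288,164,.048),('pbox',290,208,.04),('carton',282,103,.06),('fenceL',310,149,.056),('fenceR',392,143,.056),('matc1',208,141,.004),('matc2',248,144,.004),('m3',236,227,.004),('m4',196,222,.004)]:
    print(n,np.round(onplane(a,u,v,z),3))
for n,u,v,z in [('head',293,231,.026),('nut',170,219,.054)]: print(n,np.round(onplane(b,u,v,z),3))
i=a['img']
w=np.hstack([cv2.resize(i[130:240,180:260],None,fx=5,fy=5,interpolation=2),cv2.resize(i[120:230,320:396],None,fx=5,fy=5,interpolation=2)])
print(w.shape);cv2.imwrite('pics/c.png',w[...,::-1])
E
```

```text
head [0.604 0.193 0.026]
gripend [0.437 0.206 0.026]
gripstart [0.535 0.198 0.026]
nut [ 0.573 -0.196  0.054]
tape [0.584 0.005 0.048]
pbox [0.451 0.002 0.04 ]
carton [0.771 0.02  0.06 ]
fenceL [ 0.628 -0.062  0.056]
fenceR [ 0.641 -0.311  0.056]
matc1 [0.671 0.255 0.004]
matc2 [0.659 0.128 0.004]
m3 [0.396 0.169 0.004]
m4 [0.414 0.293 0.004]
head [0.612 0.193 0.026]
nut [ 0.582 -0.195  0.054]
(550, 780, 3)
```

View pics/c.png

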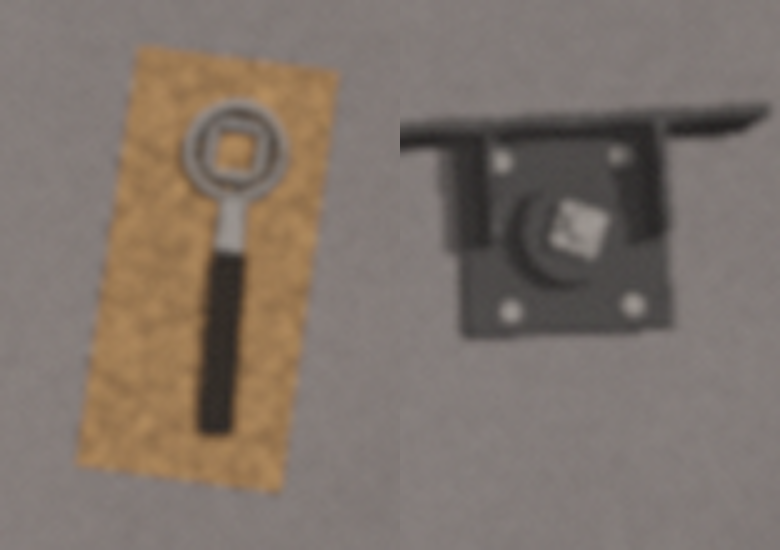

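The crop confirms it: a steel wrench with a black grip on the cork mat, and on the right the stop with its square nut. I'll look at the nut from close by on the way there.

```bash
cat >> h.py <<'E'
def delta(p,yaw,s=None):
    "row from present pose to TCP p, tool down, tool x at yaw"
    s=s or readout.read_state(); A=R.from_quat(s['eef_rot'])
    B=R.from_euler('z',yaw)*R.from_quat([1,0,0,0])
    rv=(A.inv()*B).as_rotvec(); d=A.inv().apply(np.array(p)-s['ee_pos'])
    print('delta',np.round(rv,3),np.round(d,4))
E
python3 - <<'E'
from h import *
c=cams.camera('wrist'); print(np.round(c['T_tool_cam'],3),c['fx'])
delta([.49,-.2,.22],0)
E
```

```text
[[ 0.001  0.956  0.294  0.081]
 [ 1.    -0.001  0.001  0.001]
 [ 0.001  0.294 -0.956 -0.139]
 [ 0.     0.     0.     1.   ]] 297.3186396354542
delta [-0.001  0.     0.461] [ 0.35   -0.2278  0.0243]
```

Emit:
step_arm --deltas '[[[0,0,0.461,0.35,-0.228,0.024,100],[0,0,0.461,0.35,-0.228,0.024,100],[0,0,0.461,0.35,-0.228,0.024,100],[0,0,0.461,0.35,-0.228,0.024,100],[0,0,0.461,0.35,-0.228,0.024,100],[0,0,0.461,0.35,-0.228,0.024,100],[0,0,0.461,0.35,-0.228,0.024,100],[0,0,0.461,0.35,-0.228,0.024,100],[0,0,0.461,0.35,-0.228,0.024,100],[0,0,0.461,0.35,-0.228,0.024,100]]]'

```text
time: 1.5
ee_pos: [0.4894, -0.2015, 0.2206]
eef_rot: [1.0, -0.001, -0.0, 0.0]
ft_force: [0.2, -0.5, -0.5]
width: 0.0873
grip_force: 0.0
```

Run:
```python
from h import *
s=readout.read_state(); print(s['time'],np.round(s['ee_pos'],4),np.round(s['eef_rot'],3),np.round(s['joint_positions'],2))
c=snap('wrist','n.png'); np.save('pics/n.npy',{k:v for k,v in c.items()},allow_pickle=True)
print(proj(c,[.577,-.196,.054]))
delta([.521,.2,.2],-.078)
```

```text
1.5 [ 0.4894 -0.2015  0.2206] [ 1.    -0.001 -0.     0.   ] [ 0.58  0.15 -0.31  1.73  0.05  1.26 -1.31]
(np.float64(250.60008671354652), np.float64(99.56222856179991))
delta [0.    0.    0.075] [ 0.0305 -0.4015  0.0204]
```

View pics/n.png

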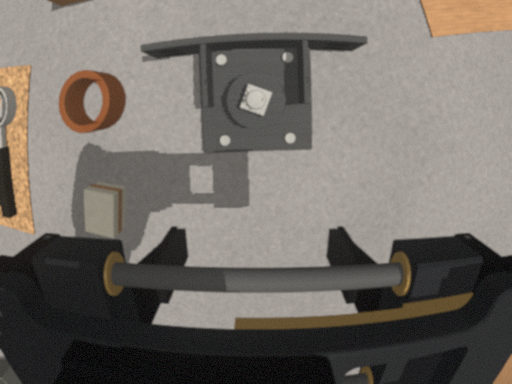

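The wrist view shows the nut at (256,99), rotated clockwise, and the tape, parts box and mat to its left. Next I'll measure the nut and move on to the wrench.

Run:
```python
from h import *
c=np.load('pics/n.npy',allow_pickle=True).item()
g=cv2.cvtColor(c['img'],cv2.COLOR_RGB2GRAY)
m=np.zeros_like(g); m[70:130,225:290]=(g[70:130,225:290]>125)
n,l,st,ce=cv2.connectedComponentsWithStats(m); i=l[100,256] or 1+np.argmax(st[1:,4]); print(st[i],ce[i])
k=cv2.findContours((l==i).astype(np.uint8),0,1)[0][0][:,0]
for z in(.05,.054):
  P=np.array([onplane(c,u,v,z)[:2] for u,v in k])*1000
  print(cv2.minAreaRect(P.astype(np.float32)))
# foot plate bolts / washer
cv2.imwrite('pics/n2.png',cv2.resize(c['img'][20:170,130:380],None,fx=3.2,fy=3.2,interpolation=2)[...,::-1])
for u,v in [(221,60),(287.5,57.5),(225,140.5),(290.5,138)]: print(np.round(onplane(c,u,v,.014)[:2],4))
```

```text
[240  84  32  32 661] [255.98940998  99.29500756]
((577.3845825195312, -201.1542205810547), (26.978055953979492, 26.851030349731445), 69.70128631591797)
((577.2989501953125, -201.17196655273438), (26.629440307617188, 26.5040340423584), 69.701171875)
[ 0.625  -0.1615]
[ 0.6276 -0.2373]
[ 0.5303 -0.165 ]
[ 0.5332 -0.2415]
```

Emit:
step_arm --deltas '[[[0,0,0.075,0.03,-0.402,0.02,100],[0,0,0.075,0.03,-0.402,0.02,100],[0,0,0.075,0.03,-0.402,0.02,100],[0,0,0.075,0.03,-0.402,0.02,100],[0,0,0.075,0.03,-0.402,0.02,100],[0,0,0.075,0.03,-0.402,0.02,100],[0,0,0.075,0.03,-0.402,0.02,100],[0,0,0.075,0.03,-0.402,0.02,100],[0,0,0.075,0.03,-0.402,0.02,100]]]'

```text
time: 2.68
ee_pos: [0.5206, 0.2003, 0.2004]
eef_rot: [0.999, -0.039, -0.0, 0.0]
ft_force: [-0.4, -0.9, 0.4]
width: 0.0868
grip_force: 0.0
```

Run:
```python
from h import *
s=readout.read_state(); print(s['time'],np.round(s['ee_pos'],4),np.round(s['eef_rot'],3),np.round(s['joint_positions'],2))
c=snap('wrist'); np.save('pics/w.npy',c,allow_pickle=True)
print(proj(c,[.606,.193,.026]))
n=cv2.imread('pics/n2.png'); w=cv2.resize(c['img'][40:270,150:370],None,fx=2.2,fy=2.2,interpolation=2)[...,::-1]
print(n.shape,w.shape)
cv2.imwrite('pics/w.png',w)
```

```text
2.675 [0.5206 0.2003 0.2004] [ 0.999 -0.039 -0.     0.   ] [ 0.07  0.27 -0.6   1.68  0.16  1.25 -2.22]
(np.float64(256.88349266859854), np.float64(101.50638928367873))
(480, 800, 3) (506, 484, 3)
```

View pics/w.png

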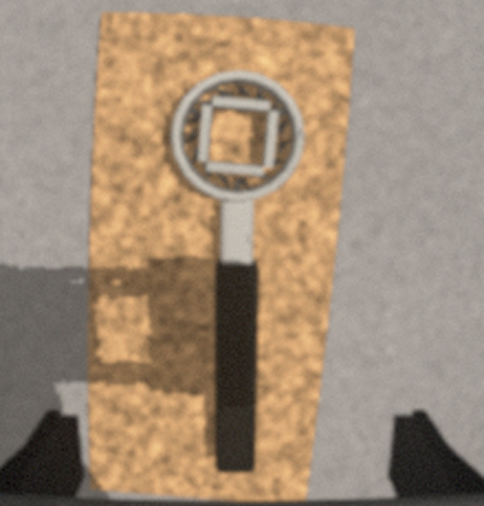

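View pics/n2.png

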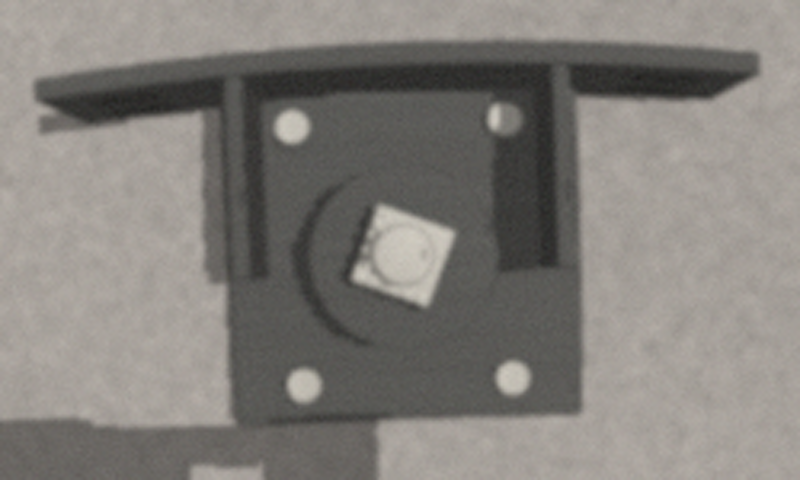

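The wrist crop shows the wrench lying upright in the image, its head centre at crop (237,136), and the ring square a little clockwise of the handle. In the other crop the nut's square stands about 20° clockwise of the stop.

```bash
cat >> h.py <<'E'
def wmeas(c,z,u0=150,v0=40,s=2.2):
    P=lambda a,b: onplane(c,u0+a/s,v0+b/s,z)[:2]
    return P
E
python3 - <<'E'
from h import *
c=np.load('pics/w.npy',allow_pickle=True).item()
P=wmeas(c,.026)
circ=[P(a,b) for a,b in [(171,136),(302,136),(237,71),(237,201)]]
hd=np.array([(circ[0][0]+circ[1][0]+circ[2][0]+circ[3][0])/4, sum(x[1] for x in circ)/4])
print('head',hd,'diam',np.linalg.norm(circ[0]-circ[1]),np.linalg.norm(circ[2]-circ[3]))
a=(P(219,265)+P(256,265))/2; b=(P(217,468)+P(253,468))/2
print('grip',a,b,'dist',np.linalg.norm(a-hd),np.linalg.norm(b-hd))
for q in (hd,a): d=q-b; print('yaw',np.arctan2(d[1],d[0]))
# ring square: bright ring pixels hole = cork colour inside
h=cv2.cvtColor(c['img'],cv2.COLOR_RGB2HSV); u,v=proj(c,[*hd,.026]); u,v=int(round(u)),int(round(v))
m=np.zeros(h.shape[:2],np.uint8); m[v-22:v+23,u-22:u+23]=(h[v-22:v+23,u-22:u+23,1]<70)&(h[v-22:v+23,u-22:u+23,2]>120)
# hole contour: cork saturation component at centre
k=((h[...,1]>75)).astype(np.uint8); n,l,st,ce=cv2.connectedComponentsWithStats(k[v-22:v+23,u-22:u+23]); i=l[22,22]; print(st[i],ce[i]+[u-22,v-22])
ct=max(cv2.findContours((l==i).astype(np.uint8),0,1)[0],key=len)[:,0]+[u-22,v-22]
Q=np.array([onplane(c,x,y,.026)[:2] for x,y in ct])*1000
print(cv2.minAreaRect(Q.astype(np.float32)))
for e in [((213,100),(272,105)),((206,165),(265,172)),((206,107),(202,162)),((274,112),(268,170))]:
    d=P(*e[1])-P(*e[0]); t=np.arctan2(d[1],d[0]); print((t+np.pi/4)%(np.pi/2)-np.pi/4)
E
```

```text
head [0.60579431 0.192252  ] diam 0.06195681169409925 0.0625033523193742
grip [0.5433058  0.19666878] [0.43306828 0.20637083] dist 0.06264440374532401 0.17330211663314377
yaw -0.08155982312172479
yaw -0.08778422404335733
[  9   9  26  26 568] [257.4471831  101.54929577]
((605.9588012695312, 192.34164428710938), (25.054088592529297, 25.21133041381836), 80.2055892944336)
-0.16061226341349988
-0.19613619649985092
-0.15248276913625824
-0.17312788615061736
```

Run:
```python
from h import *
delta([.5213,.1993,.029],-.083)
```

```text
delta [ 0.001 -0.     0.005] [0.0007 0.0006 0.1715]
```

Emit:
step_arm --deltas '[[[0,0,0.005,0.001,0.001,0.06,60],[0,0,0.005,0.001,0.001,0.11,60],[0,0,0.005,0.001,0.001,0.145,50],[0,0,0.005,0.001,0.001,0.162,50],[0,0,0.005,0.001,0.001,0.171,50],[0,0,0.005,0.001,0.001,0.1715,50],[0,0,0.005,0.001,0.001,0.1715,30],[0,0,0.005,0.001,0.001,0.1715,10],[0,0,0.005,0.001,0.001,0.1715,0],[0,0,0.005,0.001,0.001,0.1715,0],[0,0,0.005,0.001,0.001,0.1715,0]]]' --squeeze 45

```text
time: 4.1
ee_pos: [0.5214, 0.2008, 0.0295]
eef_rot: [0.999, -0.04, 0.0, 0.0]
ft_force: [-2.0, -1.5, 6.1]
width: 0.0219
grip_force: 45.0
```

Run:
```python
from h import *
s=readout.read_state(); print(s['time'],np.round(s['ee_pos'],4),s['width'],s['grip_force'],np.round(s['torque'],2))
delta([.5213,.1993,.139],-.083)
```

```text
4.1 [0.5214 0.2008 0.0295] 0.021906968734647356 44.99876618385315 [-0.42  0.3  -0.07]
delta [ 0.    -0.001  0.003] [ 1.000e-04  1.500e-03 -1.095e-01]
```

Emit:
step_arm --deltas '[[[0,0,0,0,0,-0.03,0],[0,0,0,0,0,-0.07,0],[0,0,0,0,0,-0.11,0],[0,0,0,0,0,-0.11,0],[0,0,0,0,0,-0.11,0]]]'

```text
time: 4.72
ee_pos: [0.5203, 0.2005, 0.1377]
eef_rot: [0.999, -0.04, -0.001, 0.0]
ft_force: [-0.9, 0.1, -4.2]
width: 0.0218
grip_force: 45.0
```

Run:
```python
from h import *
s=readout.read_state(); print(s['time'],np.round(s['ee_pos'],4),s['width'],s['grip_force'],np.round(s['torque'],2),np.round(s['ft_force'],2))
delta([.495,-.1789,.13],-.266)
```

```text
4.725 [0.5203 0.2005 0.1377] 0.021830528151387838 44.992278814315796 [ 0.07  0.22 -0.01] [-0.87  0.05 -4.16]
delta [0.001 0.002 0.186] [0.0052 0.3802 0.0081]
```

Emit:
step_arm --deltas '[[[0,0,0.0,0,0.03,0,0],[0,0,0.03,0.001,0.07,0,0],[0,0,0.05,0.002,0.115,0,0],[0,0,0.08,0.003,0.16,0,0],[0,0,0.1,0.004,0.205,0,0],[0,0,0.12,0.005,0.25,0,0],[0,0,0.15,0.005,0.295,0,0],[0,0,0.17,0.005,0.335,0.0,0],[0,0,0.185,0.005,0.365,0.004,0],[0,0,0.185,0.005,0.38,0.008,0],[0,0,0.185,0.005,0.38,0.008,0],[0,0,0.185,0.005,0.38,0.008,0]]]'

```text
time: 6.22
ee_pos: [0.4958, -0.1765, 0.1307]
eef_rot: [0.991, -0.131, -0.0, -0.0]
ft_force: [-0.9, -0.2, -3.0]
width: 0.0218
grip_force: 45.0
```

Run:
```python
from h import *
s=readout.read_state(); print(s['time'],np.round(s['ee_pos'],4),R.from_quat(s['eef_rot']).as_euler('xyz').round(3),np.round(s['torque'],2),np.round(s['ft_force'],2))
c=snap('wrist'); np.save('pics/f.npy',c,allow_pickle=True)
print(proj(c,[.577,-.2012,.054]),proj(c,[.577,-.2012,.13]))
i=c['img'][0:200,150:370]
cv2.imwrite('pics/f.png',cv2.resize(i,None,fx=3,fy=3,interpolation=2)[...,::-1])
```

```text
6.225 [ 0.4958 -0.1765  0.1307] [-3.141e+00  1.000e-03 -2.630e-01] [0.11 0.12 0.  ] [-0.93 -0.16 -3.04]
(np.float64(260.02211082911526), np.float64(101.0118687880174)) (np.float64(261.4638050235191), np.float64(98.62803625663443))
```

View pics/f.png

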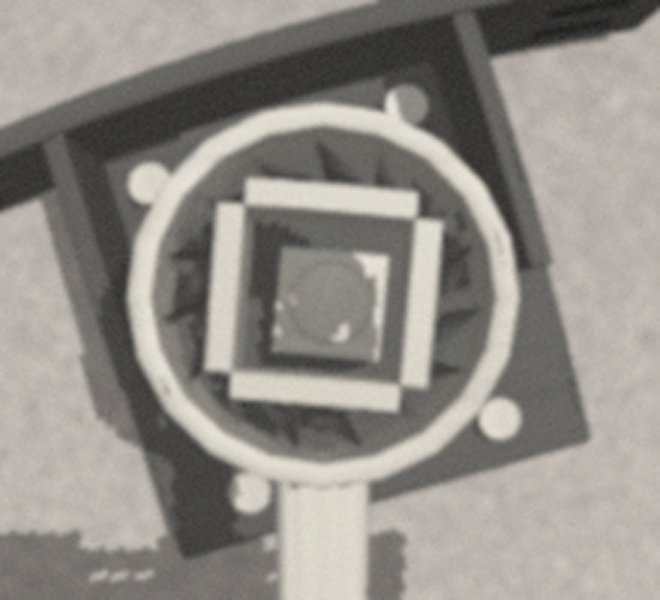

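The picture shows the nut seen through the ring, the squares in line within a degree or two. The ring centre is at crop (324,294) and the nut centre at (331,303).

Run:
```python
from h import *
c=np.load('pics/f.npy',allow_pickle=True).item()
P=lambda a,b,z: onplane(c,150+(a+.5)/3-.5,(b+.5)/3-.5,z)[:2]
circ=np.mean([P(a,b,.127) for a,b in [(128,295),(519,295),(323,103),(323,484)]],0)
ring=np.mean([P(a,b,.127) for a,b in [(247,207),(416,216),(402,382),(233,372)]],0)
nut=np.mean([P(a,b,.054) for a,b in [(283,247),(389,255),(379,361),(271,351)]],0)
ang=lambda p,q:(np.arctan2(*(q-p)[::-1])+np.pi/4)%(np.pi/2)-np.pi/4
print(circ,ring,nut,nut-circ,nut-ring)
print('ring',[ang(P(*a,.127),P(*b,.127)).round(3) for a,b in [((247,180),(418,190)),((232,400),(400,410)),((218,204),(206,372)),((442,222),(428,388))]])
print('nut',[ang(P(*a,.054),P(*b,.054)).round(3) for a,b in [((283,247),(389,255)),((271,351),(379,361)),((283,247),(271,351)),((389,255),(379,361))]])
d=nut-(circ+ring)/2; s=readout.read_state(); p=s['ee_pos']
delta([p[0]+d[0],p[1]+d[1],.095],-.263)
```

```text
[ 0.57839793 -0.19964335] [ 0.57806813 -0.19975596] [ 0.57724708 -0.20113463] [-0.00115085 -0.00149128] [-0.00082105 -0.00137867]
ring [np.float64(-0.32), np.float64(-0.323), np.float64(-0.343), np.float64(-0.335)]
nut [np.float64(-0.336), np.float64(-0.355), np.float64(-0.38), np.float64(-0.349)]
delta [-0.001  0.     0.   ] [-0.0006  0.0017  0.036 ]
```

Emit:
step_arm --deltas '[[[0,0,0.02,-0.0006,0,0.015,0],[0,0,0.02,-0.0006,0,0.03,0],[0,0,0.02,-0.0006,0,0.04,0],[0,0,0.02,-0.0006,0,0.046,0],[0,0,0.02,-0.0006,0,0.05,0],[0,0,0.02,-0.0006,0,0.053,0],[0,0,0.02,-0.0006,0,0.056,0],[0,0,0.02,-0.0006,0,0.058,0]]]'

```text
time: 7.28
ee_pos: [0.4957, -0.1777, 0.0734]
eef_rot: [0.99, -0.142, 0.001, -0.0]
ft_force: [1.3, 2.8, -4.3]
width: 0.0213
grip_force: 45.0
```

Run:
```python
from h import *
s=readout.read_state(); print(s['time'],np.round(s['ee_pos'],4),R.from_quat(s['eef_rot']).as_euler('xyz').round(3),np.round(s['torque'],2),np.round(s['ft_force'],2))
```

```text
7.275 [ 0.4957 -0.1777  0.0734] [-3.141e+00 -1.000e-03 -2.850e-01] [0.7  0.07 0.21] [ 1.26  2.8  -4.3 ]
```

Emit:
step_arm --deltas '[[[0,0,0,0,0,0.003,0],[0,0,0,0,0,0.006,0],[0,0,0,0,0,0.009,0],[0,0,0,0,0,0.011,0],[0,0,0,0,0,0.012,0],[0,0,0,0,0,0.012,0]]]'

```text
time: 8.02
ee_pos: [0.495, -0.1777, 0.0613]
eef_rot: [0.99, -0.142, -0.0, -0.0]
ft_force: [-1.4, 5.7, 1.9]
width: 0.0216
grip_force: 45.1
```

Run:
```python
from h import *
s=readout.read_state(); print(s['time'],np.round(s['ee_pos'],4),R.from_quat(s['eef_rot']).as_euler('xyz').round(3),np.round(s['torque'],2),np.round(s['ft_force'],2),np.round(s['joint_positions'],2))
```

```text
8.025 [ 0.495  -0.1777  0.0613] [-3.141  0.    -0.285] [1.17 0.11 0.4 ] [-1.44  5.71  1.86] [ 0.55  0.32 -0.34  1.9   0.13  0.94 -1.7 ]
```

Emit:
step_arm --deltas '[[[0,0,0.05,0.0001,-0.0043,0,0],[0,0,0.1,0.0004,-0.0085,0,0],[0,0,0.2,0.0017,-0.017,0,0],[0,0,0.3,0.0038,-0.0253,0,0],[0,0,0.4,0.0067,-0.0333,0,0],[0,0,0.45,0.0085,-0.0372,0,0],[0,0,0.5,0.0105,-0.041,0,0],[0,0,0.5,0.0105,-0.041,0,0]]]'

```text
time: 9.02
ee_pos: [0.5167, -0.1408, 0.0613]
eef_rot: [0.924, -0.382, -0.0, -0.0]
ft_force: [-2.4, 6.8, 3.0]
width: 0.0217
grip_force: 45.1
```

```bash
cat >> h.py <<'E'
NUT=np.array([.5772,-.2011])
def st():
    s=readout.read_state(); F=s['ft_force']; M=s['torque']; q=s['ee_pos'][:2]-NUT; yaw=R.from_quat(s['eef_rot']).as_euler('xyz')[2]
    F=F-np.array([-.9,-.2,0])
    print('t %.2f'%s['time'],'p',np.round(s['ee_pos'],4),'yaw %.3f hyaw %.3f rho %.4f'%(yaw,np.arctan2(-q[1],-q[0]),np.hypot(*q)),'F',np.round(s['ft_force'],1),'M',np.round(M,2),'TIGHT %.2f'%(q[0]*F[1]-q[1]*F[0]+M[2]), 'grip %.4f'%s['width'])
    return s
def arc(angles,rho=.0855):
    print([[0,0,round(a,3),round(rho*(1-np.cos(a)),4),round(-rho*np.sin(a),4),0,0] for a in angles])
E
python3 - <<'E'
from h import *
st()
arc(-np.array([.08,.2,.35,.5,.65,.8,.95,1.1,1.25,1.4,1.5,1.58,1.62,1.62]))
E
```

```text
t 9.03 p [ 0.5167 -0.1408  0.0613] yaw -0.785 hyaw -0.783 rho 0.0854 F [-2.4  6.8  3. ] M [1.39 0.35 0.48] TIGHT 0.15 grip 0.0217
[[0, 0, np.float64(-0.08), np.float64(0.0003), np.float64(0.0068), 0, 0], [0, 0, np.float64(-0.2), np.float64(0.0017), np.float64(0.017), 0, 0], [0, 0, np.float64(-0.35), np.float64(0.0052), np.float64(0.0293), 0, 0], [0, 0, np.float64(-0.5), np.float64(0.0105), np.float64(0.041), 0, 0], [0, 0, np.float64(-0.65), np.float64(0.0174), np.float64(0.0517), 0, 0], [0, 0, np.float64(-0.8), np.float64(0.0259), np.float64(0.0613), 0, 0], [0, 0, np.float64(-0.95), np.float64(0.0358), np.float64(0.0695), 0, 0], [0, 0, np.float64(-1.1), np.float64(0.0467), np.float64(0.0762), 0, 0], [0, 0, np.float64(-1.25), np.float64(0.0585), np.float64(0.0811), 0, 0], [0, 0, np.float64(-1.4), np.float64(0.071), np.float64(0.0843), 0, 0], [0, 0, np.float64(-1.5), np.float64(0.0795), np.float64(0.0853), 0, 0], [0, 0, np.float64(-1.58), np.float64(0.0863), np.float64(0.0855), 0, 0], [0, 0, np.float64(-1.62), np.float64(0.0897), np.float64(0.0854), 0, 0], [0, 0, np.float64(-1.62), np.float64(0.0897), np.float64(0.0854), 0, 0]]
```

Emit:
step_arm --deltas '[[[0,0,-0.08,0.0003,0.0068,0,0],[0,0,-0.2,0.0017,0.017,0,0],[0,0,-0.35,0.0052,0.0293,0,0],[0,0,-0.5,0.0105,0.041,0,0],[0,0,-0.65,0.0174,0.0517,0,0],[0,0,-0.8,0.0259,0.0613,0,0],[0,0,-0.95,0.0358,0.0695,0,0],[0,0,-1.1,0.0467,0.0762,0,0],[0,0,-1.25,0.0585,0.0811,0,0],[0,0,-1.4,0.071,0.0843,0,0],[0,0,-1.5,0.0795,0.0853,0,0],[0,0,-1.58,0.0863,0.0855,0,0],[0,0,-1.62,0.0897,0.0854,0,0],[0,0,-1.62,0.0897,0.0854,0,0]]]'

```text
time: 10.78
ee_pos: [0.5203, -0.2643, 0.0613]
eef_rot: [0.914, 0.406, 0.001, -0.001]
ft_force: [1.3, 6.3, 1.3]
width: 0.0218
grip_force: 45.0
```

Run:
```python
from h import *
st()
c=snap('wrist'); np.save('pics/g.npy',c,allow_pickle=True)
u,v=proj(c,[*NUT,.054]); print(u,v)
u,v=int(u),int(v)
cv2.imwrite('pics/g.png',cv2.resize(c['img'][max(v-60,0):v+60,u-80:u+80],None,fx=4,fy=4,interpolation=2)[...,::-1])
arc(np.array([.08,.2,.35,.5,.65,.8,.95]))
```

```text
t 10.78 p [ 0.5203 -0.2643  0.0613] yaw 0.836 hyaw 0.838 rho 0.0850 F [1.3 6.3 1.3] M [ 1.77 -0.48  0.28] TIGHT 0.05 grip 0.0218
255.17319858284662 96.98731015957435
[[0, 0, np.float64(0.08), np.float64(0.0003), np.float64(-0.0068), 0, 0], [0, 0, np.float64(0.2), np.float64(0.0017), np.float64(-0.017), 0, 0], [0, 0, np.float64(0.35), np.float64(0.0052), np.float64(-0.0293), 0, 0], [0, 0, np.float64(0.5), np.float64(0.0105), np.float64(-0.041), 0, 0], [0, 0, np.float64(0.65), np.float64(0.0174), np.float64(-0.0517), 0, 0], [0, 0, np.float64(0.8), np.float64(0.0259), np.float64(-0.0613), 0, 0], [0, 0, np.float64(0.95), np.float64(0.0358), np.float64(-0.0695), 0, 0]]
```

View pics/g.png

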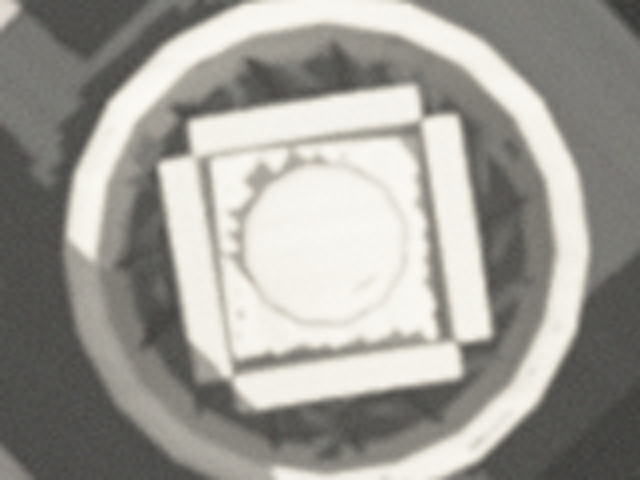

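The picture shows the ring seated around the nut and its stud, the square about 8.5° anticlockwise of the tool. That puts the nut at about -0.59 rad, so it has turned by roughly 0.24. A full tightening stroke is still safe, since at least 1.86 rad remains.

Emit:
step_arm --deltas '[[[0,0,0.08,0.0003,-0.0068,0,0],[0,0,0.2,0.0017,-0.017,0,0],[0,0,0.35,0.0052,-0.0293,0,0],[0,0,0.5,0.0105,-0.041,0,0],[0,0,0.62,0.0159,-0.0497,0,0],[0,0,0.72,0.0212,-0.0564,0,0],[0,0,0.82,0.0272,-0.0625,0,0]]]'

```text
time: 11.7
ee_pos: [0.492, -0.2028, 0.0614]
eef_rot: [1.0, 0.006, 0.0, 0.0]
ft_force: [1.5, 4.7, -1.0]
width: 0.0217
grip_force: 45.3
```

Run:
```python
from h import *
st()
arc(np.array([.1,.2,.3,.45,.6,.7,.76,.81]))
```

```text
t 11.70 p [ 0.492  -0.2028  0.0614] yaw 0.013 hyaw 0.020 rho 0.0852 F [ 1.5  4.7 -1. ] M [ 1.08 -0.56  0.78] TIGHT 0.37 grip 0.0217
[[0, 0, np.float64(0.1), np.float64(0.0004), np.float64(-0.0085), 0, 0], [0, 0, np.float64(0.2), np.float64(0.0017), np.float64(-0.017), 0, 0], [0, 0, np.float64(0.3), np.float64(0.0038), np.float64(-0.0253), 0, 0], [0, 0, np.float64(0.45), np.float64(0.0085), np.float64(-0.0372), 0, 0], [0, 0, np.float64(0.6), np.float64(0.0149), np.float64(-0.0483), 0, 0], [0, 0, np.float64(0.7), np.float64(0.0201), np.float64(-0.0551), 0, 0], [0, 0, np.float64(0.76), np.float64(0.0235), np.float64(-0.0589), 0, 0], [0, 0, np.float64(0.81), np.float64(0.0265), np.float64(-0.0619), 0, 0]]
```

Emit:
step_arm --deltas '[[[0,0,0.1,0.0004,-0.0085,0,0],[0,0,0.2,0.0017,-0.017,0,0],[0,0,0.3,0.0038,-0.0253,0,0],[0,0,0.4,0.0067,-0.0333,0,0],[0,0,0.5,0.0105,-0.041,0,0],[0,0,0.6,0.0149,-0.0483,0,0],[0,0,0.7,0.0201,-0.0551,0,0],[0,0,0.76,0.0235,-0.0589,0,0],[0,0,0.81,0.0265,-0.0619,0,0]]]'

```text
time: 12.82
ee_pos: [0.5171, -0.1404, 0.0613]
eef_rot: [0.922, -0.388, -0.0, 0.0]
ft_force: [-2.5, 6.6, 2.6]
width: 0.0217
grip_force: 45.2
```

Run:
```python
from h import *
st()
```

```text
t 12.82 p [ 0.5171 -0.1404  0.0613] yaw -0.796 hyaw -0.790 rho 0.0854 F [-2.5  6.6  2.6] M [1.15 0.53 0.62] TIGHT 0.31 grip 0.0217
```

Emit:
step_arm --deltas '[[[0,0,-0.08,0.0003,0.0068,0,0],[0,0,-0.2,0.0017,0.017,0,0],[0,0,-0.35,0.0052,0.0293,0,0],[0,0,-0.5,0.0105,0.041,0,0],[0,0,-0.65,0.0174,0.0517,0,0],[0,0,-0.8,0.0259,0.0613,0,0],[0,0,-0.95,0.0358,0.0695,0,0],[0,0,-1.1,0.0467,0.0762,0,0],[0,0,-1.25,0.0585,0.0811,0,0],[0,0,-1.4,0.071,0.0843,0,0],[0,0,-1.5,0.0795,0.0853,0,0],[0,0,-1.58,0.0863,0.0855,0,0],[0,0,-1.62,0.0897,0.0854,0,0],[0,0,-1.62,0.0897,0.0854,0,0]]]'

```text
time: 14.58
ee_pos: [0.5197, -0.2637, 0.0613]
eef_rot: [0.916, 0.401, 0.001, -0.001]
ft_force: [1.6, 7.7, 1.4]
width: 0.0213
grip_force: 45.0
```

Run:
```python
from h import *
s=st()
c=snap('wrist'); np.save('pics/g2.npy',c,allow_pickle=True)
# ring square: bright area bounded by ring's outer square around centre -> edges via largest bright comp
for f in ('g','g2'):
    c=np.load(f'pics/{f}.npy',allow_pickle=True).item()
    u,v=proj(c,[*NUT,.054]); g=cv2.cvtColor(c['img'],cv2.COLOR_RGB2GRAY)
    m=(g>165).astype(np.uint8); y,x=np.ogrid[:g.shape[0],:g.shape[1]]; m[(x-u)**2+(y-v)**2>47**2]=0
    m=cv2.morphologyEx(m,cv2.MORPH_CLOSE,np.ones((3,3),np.uint8))
    n,l,stt,ce=cv2.connectedComponentsWithStats(m); i=1+np.argmax(stt[1:,4])
    k=np.vstack(cv2.findContours((l==i).astype(np.uint8),0,1)[0])[:,0]
    Q=np.array([onplane(c,a,b,.058)[:2] for a,b in k])*1000
    rr=cv2.minAreaRect(Q.astype(np.float32)); print(f,rr, 'yaw mod', np.radians(rr[2])-np.pi/2)
```

```text
t 14.57 p [ 0.5197 -0.2637  0.0613] yaw 0.826 hyaw 0.828 rho 0.0850 F [1.6 7.7 1.4] M [ 1.76 -0.42  0.28] TIGHT -0.02 grip 0.0213
g ((577.3539428710938, -201.61334228515625), (36.015411376953125, 35.95475769042969), 57.13236618041992) yaw mod -0.5736484274915122
g2 ((577.3297119140625, -201.56472778320312), (36.0493278503418, 36.13383102416992), 75.15581512451172) yaw mod -0.25907990085201504
```

Emit:
step_arm --deltas '[[[0,0,0.08,0.0003,-0.0068,0,0],[0,0,0.2,0.0017,-0.017,0,0],[0,0,0.35,0.0052,-0.0293,0,0],[0,0,0.5,0.0105,-0.041,0,0],[0,0,0.62,0.0159,-0.0497,0,0],[0,0,0.72,0.0212,-0.0564,0,0],[0,0,0.8,0.0259,-0.0613,0,0],[0,0,0.85,0.0291,-0.0642,0,0]]]'

```text
time: 15.62
ee_pos: [0.4921, -0.1995, 0.0614]
eef_rot: [1.0, -0.013, 0.0, 0.0]
ft_force: [1.7, 3.0, 0.8]
width: 0.0214
grip_force: 45.3
```

Run:
```python
from h import *
st()
```

```text
t 15.62 p [ 0.4921 -0.1995  0.0614] yaw -0.026 hyaw -0.019 rho 0.0852 F [1.7 3.  0.8] M [ 1.05 -0.37  0.77] TIGHT 0.49 grip 0.0214
```

Emit:
step_arm --deltas '[[[0,0,0.025,0,-0.0021,0,0],[0,0,0.05,0.0001,-0.0043,0,0],[0,0,0.07,0.0002,-0.006,0,0]]]'

```text
time: 16.0
ee_pos: [0.4923, -0.1938, 0.0613]
eef_rot: [0.999, -0.048, 0.0, 0.0]
ft_force: [1.8, 4.9, 2.0]
width: 0.0214
grip_force: 45.4
```

Run:
```python
from h import *
st()
```

```text
t 16.00 p [ 0.4923 -0.1938  0.0613] yaw -0.096 hyaw -0.085 rho 0.0852 F [1.8 4.9 2. ] M [ 1.15 -0.34  0.84] TIGHT 0.39 grip 0.0214
```

Emit:
step_arm --deltas '[[[0,0,0.025,0,-0.0021,0,0],[0,0,0.05,0.0001,-0.0043,0,0],[0,0,0.07,0.0002,-0.006,0,0]]]'

```text
time: 16.38
ee_pos: [0.493, -0.1879, 0.0613]
eef_rot: [0.997, -0.083, 0.0, 0.0]
ft_force: [0.9, 5.1, 2.1]
width: 0.0215
grip_force: 45.4
```

Run:
```python
from h import *
st()
```

```text
t 16.38 p [ 0.493  -0.1879  0.0613] yaw -0.166 hyaw -0.156 rho 0.0852 F [0.9 5.1 2.1] M [ 1.12 -0.36  0.88] TIGHT 0.40 grip 0.0215
```

Emit:
step_arm --deltas '[[[0,0,0.025,0,-0.0021,0,0],[0,0,0.05,0.0001,-0.0043,0,0],[0,0,0.07,0.0002,-0.006,0,0]]]'

```text
time: 16.75
ee_pos: [0.4941, -0.1821, 0.0612]
eef_rot: [0.993, -0.118, 0.0, 0.0]
ft_force: [1.3, 6.1, 2.0]
width: 0.0217
grip_force: 45.4
```

Run:
```python
from h import *
st()
```

```text
t 16.75 p [ 0.4941 -0.1821  0.0612] yaw -0.236 hyaw -0.225 rho 0.0853 F [1.3 6.1 2. ] M [ 1.1  -0.19  0.94] TIGHT 0.38 grip 0.0217
```

Emit:
step_arm --deltas '[[[0,0,0.025,0,-0.0021,0,0],[0,0,0.05,0.0001,-0.0043,0,0],[0,0,0.07,0.0002,-0.006,0,0]]]'

```text
time: 17.12
ee_pos: [0.4956, -0.1763, 0.0612]
eef_rot: [0.988, -0.153, 0.0, 0.0]
ft_force: [-0.2, 5.4, 4.3]
width: 0.0218
grip_force: 45.4
```

Run:
```python
from h import *
st()
```

```text
t 17.12 p [ 0.4956 -0.1763  0.0612] yaw -0.306 hyaw -0.295 rho 0.0853 F [-0.2  5.4  4.3] M [ 1.1  -0.1   0.81] TIGHT 0.34 grip 0.0218
```

Emit:
step_arm --deltas '[[[0,0,0.025,0,-0.0021,0,0],[0,0,0.05,0.0001,-0.0043,0,0],[0,0,0.07,0.0002,-0.006,0,0]]]'

```text
time: 17.5
ee_pos: [0.4975, -0.1706, 0.0612]
eef_rot: [0.982, -0.187, -0.0, 0.0]
ft_force: [-0.1, 4.4, 4.2]
width: 0.0216
grip_force: 45.4
```

Run:
```python
from h import *
st()
```

```text
t 17.50 p [ 0.4975 -0.1706  0.0612] yaw -0.376 hyaw -0.366 rho 0.0853 F [-0.1  4.4  4.2] M [ 1.08 -0.04  0.87] TIGHT 0.48 grip 0.0216
```

Emit:
step_arm --deltas '[[[0,0,0.02,0,-0.0017,0,0],[0,0,0.04,0.0001,-0.0034,0,0]]]'

```text
time: 17.75
ee_pos: [0.4988, -0.1675, 0.0612]
eef_rot: [0.978, -0.207, -0.0, 0.0]
ft_force: [-0.3, 4.7, 4.3]
width: 0.0216
grip_force: 45.4
```

Run:
```python
from h import *
st()
```

```text
t 17.75 p [ 0.4988 -0.1675  0.0612] yaw -0.416 hyaw -0.405 rho 0.0853 F [-0.3  4.7  4.3] M [1.14 0.13 0.91] TIGHT 0.51 grip 0.0216
```

Emit:
step_arm --deltas '[[[0,0,0.02,0,-0.0017,0,0],[0,0,0.04,0.0001,-0.0034,0,0]]]'

```text
time: 18.0
ee_pos: [0.5, -0.1646, 0.0611]
eef_rot: [0.974, -0.226, -0.0, 0.0]
ft_force: [-3.0, 3.5, 5.7]
width: 0.0217
grip_force: 45.6
```

Run:
```python
from h import *
st()
```

```text
t 18.00 p [ 0.5    -0.1646  0.0611] yaw -0.456 hyaw -0.441 rho 0.0853 F [-3.   3.5  5.7] M [0.87 0.44 1.04] TIGHT 0.83 grip 0.0217
```

Emit:
step_arm --deltas '[[[0,0,0.01,0,-0.0009,0,0],[0,0,0.01,0,-0.0009,0,0]]]'

```text
time: 18.25
ee_pos: [0.5004, -0.1639, 0.061]
eef_rot: [0.973, -0.231, -0.0, 0.0]
ft_force: [-4.4, 4.6, 5.2]
width: 0.0216
grip_force: 45.6
```

Run:
```python
from h import *
st();st()
```

```text
t 18.25 p [ 0.5004 -0.1639  0.061 ] yaw -0.466 hyaw -0.451 rho 0.0853 F [-4.4  4.6  5.2] M [0.84 0.5  1.02] TIGHT 0.78 grip 0.0216
t 18.25 p [ 0.5004 -0.1639  0.061 ] yaw -0.466 hyaw -0.451 rho 0.0853 F [-4.4  4.6  5.2] M [0.84 0.5  1.02] TIGHT 0.78 grip 0.0216
```

Emit:
step_arm --deltas '[[[0,0,0.01,0,-0.0009,0,0],[0,0,0.02,0,-0.0017,0,0],[0,0,0.02,0,-0.0017,0,0]]]'

```text
time: 18.62
ee_pos: [0.5011, -0.1625, 0.0611]
eef_rot: [0.971, -0.24, -0.0, 0.0]
ft_force: [-3.5, 2.7, 4.9]
width: 0.0215
grip_force: 45.7
```

Run:
```python
from h import *
st()
c=snap('wrist')
u,v=proj(c,[*NUT,.054]); g=cv2.cvtColor(c['img'],cv2.COLOR_RGB2GRAY)
m=(g>165).astype(np.uint8); y,x=np.ogrid[:g.shape[0],:g.shape[1]]; m[(x-u)**2+(y-v)**2>47**2]=0
m=cv2.morphologyEx(m,cv2.MORPH_CLOSE,np.ones((3,3),np.uint8))
n,l,stt,ce=cv2.connectedComponentsWithStats(m); i=1+np.argmax(stt[1:,4])
k=np.vstack(cv2.findContours((l==i).astype(np.uint8),0,1)[0])[:,0]
Q=np.array([onplane(c,a,b,.058)[:2] for a,b in k])*1000
rr=cv2.minAreaRect(Q.astype(np.float32)); print(rr, 'ring yaw', np.radians(rr[2])-np.pi/2, 'minus pi/2',np.radians(rr[2])-np.pi,'-> thread+twist if zero square',.036-(np.radians(rr[2])-1.5*np.pi),.036-(np.radians(rr[2])-np.pi))
```

```text
t 18.62 p [ 0.5011 -0.1625  0.0611] yaw -0.486 hyaw -0.469 rho 0.0853 F [-3.5  2.7  4.9] M [0.8  0.59 1.11] TIGHT 0.99 grip 0.0215
((577.3529663085938, -201.25958251953125), (35.69796371459961, 35.62527847290039), 11.920763969421387) ring yaw -1.3627397461753847 minus pi/2 -2.933536072970281 -> thread+twist if zero square 4.540332399765178 2.969536072970281
```

The dead stop was reached at about 0.95 N m, so the nut is firm and not forced. I'll back off to unload, then lift straight up.

Emit:
step_arm --deltas '[[[0,0,-0.08,0.0003,0.0068,0,0],[0,0,-0.15,0.001,0.0128,0,0],[0,0,-0.15,0.001,0.0128,0,0],[0,0,-0.15,0.001,0.0128,-0.006,0],[0,0,-0.15,0.001,0.0128,-0.014,0],[0,0,-0.15,0.001,0.0128,-0.022,0],[0,0,-0.15,0.001,0.0128,-0.05,0],[0,0,-0.15,0.001,0.0128,-0.08,0],[0,0,-0.15,0.001,0.0128,-0.08,0]]]'

```text
time: 19.8
ee_pos: [0.4972, -0.1754, 0.1428]
eef_rot: [0.986, -0.168, 0.002, 0.001]
ft_force: [-0.2, -0.6, -3.2]
width: 0.0216
grip_force: 45.0
```

Run:
```python
from h import *
st()
c=snap('wrist'); np.save('pics/k.npy',c,allow_pickle=True)
cv2.imwrite('pics/k.png',cv2.resize(c['img'][0:200,150:370],None,fx=2.5,fy=2.5,interpolation=2)[...,::-1])
delta([.5234,.2091,.14],-.135)
```

```text
t 19.80 p [ 0.4972 -0.1754  0.1428] yaw -0.338 hyaw -0.311 rho 0.0840 F [-0.2 -0.6 -3.2] M [ 0.08  0.11 -0.06] TIGHT -0.04 grip 0.0216
delta [ 0.001 -0.001 -0.202] [-0.1015 -0.3714  0.0008]
```

View pics/k.png

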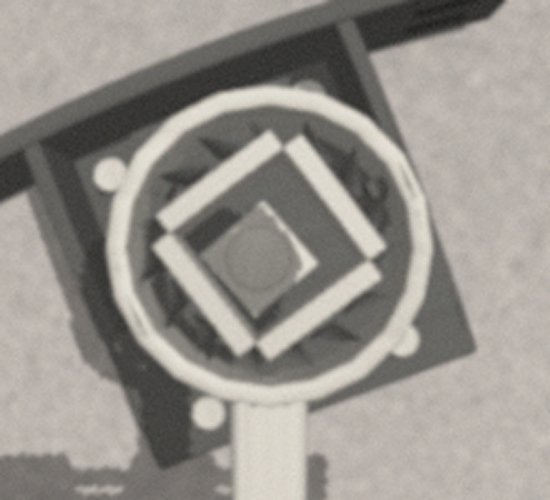

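The picture shows the wrench clear of the nut and held straight. The nut's edges now lie at about -2.74 rad, which agrees with thread 2.8. Next I'll carry the wrench to the mat.

Emit:
step_arm --deltas '[[[0,0,-0.02,-0.008,-0.03,0,0],[0,0,-0.04,-0.02,-0.07,0,0],[0,0,-0.06,-0.031,-0.115,0,0],[0,0,-0.08,-0.043,-0.16,0,0],[0,0,-0.11,-0.055,-0.205,0,0],[0,0,-0.14,-0.068,-0.25,0,0],[0,0,-0.16,-0.08,-0.295,0,0],[0,0,-0.18,-0.091,-0.335,0.0,0],[0,0,-0.2,-0.098,-0.36,0.001,0],[0,0,-0.202,-0.1015,-0.3714,0.001,0],[0,0,-0.202,-0.1015,-0.3714,0.001,0],[0,0,-0.202,-0.1015,-0.3714,0.001,0]]]'

```text
time: 21.35
ee_pos: [0.5229, 0.2084, 0.1396]
eef_rot: [0.998, -0.068, -0.0, 0.001]
ft_force: [1.0, -0.8, -2.6]
width: 0.0216
grip_force: 45.0
```

Run:
```python
from h import *
s=st(); print(R.from_quat(s['eef_rot']).as_euler('xyz').round(4))
delta([.5234,.2091,.0295],-.135)
```

```text
t 21.35 p [0.5229 0.2084 0.1396] yaw -0.135 hyaw -1.439 rho 0.4131 F [ 1.  -0.8 -2.6] M [0.07 0.16 0.01] TIGHT -0.73 grip 0.0216
[ 3.1404e+00  3.0000e-04 -1.3540e-01]
delta [ 0.001  0.    -0.   ] [ 0.0004 -0.0009  0.1101]
```

Emit:
step_arm --deltas '[[[0,0,0,0,0,0.03,0],[0,0,0,0,0,0.065,0],[0,0,0,0,0,0.09,0],[0,0,0,0,0,0.1,0],[0,0,0,0,0,0.105,0],[0,0,0,0,0,0.108,0],[0,0,0,0,0,0.11,0],[0,0,0,0,0,0.11,0]]]'

```text
time: 22.35
ee_pos: [0.5229, 0.2102, 0.0304]
eef_rot: [0.998, -0.067, 0.0, -0.0]
ft_force: [0.2, 0.8, -3.2]
width: 0.0215
grip_force: 45.0
```

Emit:
step_arm --deltas '[[[0,0,0,0,0,0.001,0],[0,0,0,0,0,0.0015,0],[0,0,0,0,0,0.0015,0]]]'

```text
time: 22.72
ee_pos: [0.523, 0.2103, 0.0296]
eef_rot: [0.998, -0.067, 0.0, 0.0]
ft_force: [-4.8, -1.9, 7.4]
width: 0.0214
grip_force: 45.0
```

Contact is made. I'll release: open a little, let it settle, then rise.

Emit:
step_arm --deltas '[[[0,0,0,0,0,0,30],[0,0,0,0,0,0,40],[0,0,0,0,0,0,60],[0,0,0,0,0,0,60],[0,0,0,0,0,-0.01,60],[0,0,0,0,0,-0.04,60],[0,0,0,0,0,-0.09,60],[0,0,0,0,0,-0.15,60],[0,0,0,0,0,-0.17,60],[0,0,0,0,0,-0.17,60]]]' --squeeze 10

```text
time: 23.98
ee_pos: [0.5235, 0.2106, 0.2007]
eef_rot: [0.998, -0.067, 0.002, -0.001]
ft_force: [0.4, -0.6, -0.6]
width: 0.0521
grip_force: 0.0
```

Run:
```python
from h import *
s=readout.read_state(); print(s['time'],s['ee_pos'],s['width'],np.round(s['ft_force'],1))
a=snap('wrist'); b=snap('top')
x=a['img'][20:270,120:400]; y=b['img'][80:250,180:420]
x=cv2.resize(x,(448,400)); y=cv2.resize(y,(340,241)); o=np.zeros((400,788,3),np.uint8); o[:,:448]=x; o[:241,448:]=y
cv2.imwrite('pics/z.png',o[...,::-1])
```

```text
23.975 [0.52351702 0.21060287 0.20074129] 0.05207860009981085 [ 0.4 -0.6 -0.6]
```

View pics/z.png

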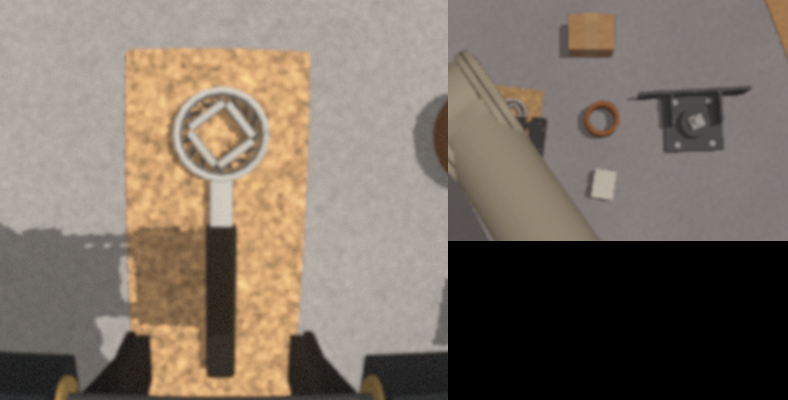

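The wrench lies flat and centred on the mat with its head at crop (221,134). The tape, box and carton are where they were, and the gripper is clear.

```bash
python3 -c "
from bench import r
print(r.close_job())"
```

```text
the job is handed in; nothing more can be done
None
```

The nut was tightened to its dead stop at an estimated 0.95 N m (firm, not forced), the wrench is lying flat back on the mat and released, the boxes and tape look unmoved in the last top view, and the job was handed in at about 24 s.

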